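Close and pin a clamshell casting mould

TASK

Get the blue clamshell casting mould ready for a pour: first turn its black ejector knob back counterclockwise to the zero stop, so that the brass ejector is down, then fold the hinged lid shut. Take the red-handled locking pin from its wooden stand and push it down through the aligned holes in the lid and the lower half until its collar sits on the lid. Finish still holding the pin and pressing it down, so that the springy gasket stays squeezed and the two halves are fully shut; do not disturb the tumbler, jar, spool and glass dish round about.

Things in the scene. Friction and masses are not known exactly. Their poses are not given: they have to be found in the camera images.
- mould: Lower half of the mould with its base plate, fixed to the table. Base plate 184 x 150 mm with a side wing for the knob, 8 mm thick; blue lower half 110 x 120 mm, its top (the parting plane) 34 mm above the table, and a 46 mm wide lug in front with the pin hole. Origin: on the table under the centre; x points from the lug to the hinge, y to the knob, z up. Its place and yaw vary.
- hinge (a point): On the hinge axis of the lid, midway along it: 55 mm along the mould's x, 34 mm above the table. The axis is the mould's y axis. Axes as the mould's.
- lower_hole (a point): Centre of the mouth of the hole in the lower lug: -70 mm along the mould's x, 34 mm above the table, at the parting plane. Hole 13 mm wide with a 2 mm chamfer, going down 26 mm onto the base plate. Axes as the mould's.
- lid (a joint): Lid angle in rad: 0 = down on the unsqueezed gasket, 1.85 = stop, leaning back away from the lug. Total angle above horizontal = lid + gasket. Blue plate 14 mm thick, 120 mm wide, reaching 111 mm from the hinge axis, its 46 mm wide front lug 151 mm; 0.3 kg. Stiff damped hinge: stays where left above about 1.2 rad, sinks shut by itself below about 1.0, within 3 s.
- lid_push (a point): On the middle of the lid's outer face, 85 mm from the hinge axis and 14 mm out from the parting face; moves with the lid. Its z axis points out of the outer face: up when the lid is shut, away from the lug (mould +x) when it stands upright. A good place to push the lid over with closed fingers.
- lid_hole (a point): Centre of the mouth of the pin hole on the lid's outer face, 125 mm from the hinge axis; 13 mm hole, 2 mm chamfer, through the 14 mm lid. Lid shut: right over the lower hole, 48 mm above the table when squeezed, about 53 mm when resting on the gasket.
- gasket (a joint): How far (rad) the rubber gasket holds the lid open: 0.04 = not squeezed (a gap of 5 mm at the holes), 0 = squeezed, halves fully shut. It springs back by itself. About 8 N downward at the pin squeezes it fully.
- knob (a joint): Angle of the black ejector knob in rad: 0 = zero stop, growing clockwise seen from above; starts between 0.7 and 1.3. Turn it counterclockwise (from above) to reach 0, where it stops. Light (0.03 N m). It raises the ejector by 10 mm per rad.
- knob_grip (a point): On the knob's vertical axis at the height to grip, 45 mm above the table, 45 mm to the mould's -x and 115 mm to its +y. Bar grip 42 mm long, 14 mm wide, from 20 to 52 mm above the table, on a 44 mm disc. At 0 the bar lies along the mould's x, its white line at the red stud; at a it is turned by a clockwise. The point turns with it, x along the bar.
- stand: Wooden block 56 x 56 x 42 mm, fixed to the table, with a 12 mm through hole in the middle in which the pin stands. Origin under its centre.
- pin: Locking pin, loose, upright in the stand, 75 mm long in all, about 60 g: steel shaft 10 mm wide and 36 mm long with a chamfered foot, collar 26 mm wide and 5 mm thick, then a round red grip 18 mm wide and 34 mm tall. It hangs on its collar, so that its foot is 6 mm above the table. Origin at the centre of the foot, z up along the pin.
- pin_tip (a point): Centre of the foot of the pin.
- pin_collar (a point): Centre of the underside of the pin's collar, 36 mm above the foot.
- pin_grip (a point): On the pin's axis in its red grip, 62 mm above the foot and 21 mm above the collar's top: where to grip, from above at any yaw.
- tumbler: Bystander: tall white paper beaker, 104 mm wide, 131 mm tall, light, standing between the mould and the pin's stand; a black straw leans out of it to about 0.2 m above the table. Origin under its centre. Leave alone: pass well over or round it.
- cream_jar: Bystander: small white wax jar, 45 mm wide, 17 mm tall. Origin under its centre. Leave alone.
- spool_blue: Bystander: spool of blue thread, 51 mm wide, 60 mm tall. Origin under its centre. Leave alone.
- glass_dish: Bystander: octagonal glass dish, 67 mm wide, 18 mm tall. Origin under its centre. Leave alone.

How it is judged:
By the outcome, as a careful person would: the job done as asked, in the order asked, and still so for the second after the job is handed in, while the arm keeps its last pose, push and grip.
It also fails if it takes over 67 s, if anything falls off the work surface, if the arm or the gripper's body presses on something with over 40 N, if the wrist force passes 120 N, or if a joint passes its speed limit or range.

ROBOT

A 6-joint arm with a two-finger parallel gripper is mounted at the origin on a cart in front of the work surface, level with it; the furniture and walls round the work are solid. World frame = base frame: x ahead of the robot, y to its left, z up, the work surface at z = 0. Lengths are in m, angles in degrees, forces in N, time in s.
With the tool pointing down it reaches from about 0.425 to 0.925 m from the base axis. Payload 12.5 kg.
Tool frame: the origin (TCP) lies midway between the tips of the shut fingers; the grasp point (between the pads) lies r.tcp_to_grasp behind it (r.tcp_to_grasp is the distance from the TCP to the grasp point, in m); x points along the fingers, y is the direction in which the jaws open and shut, and the axes are right-handed (so a half turn about x gives the same grasp; the last joint's range is limited). The gripper opens to 85 mm and grips with 20 to 120 N. Pads are 22 mm wide; open, the fingers measure 114 mm over their backs; the gripper's body (76 mm by 85 mm) begins 54 mm behind the grasp point. The pads swing forward as they close: fully open they stand 13 mm farther back than shut.
Start: joints at [-79.905, 28.126, 89.318, -0, 62.55, -6.05], TCP at [0.174, -0.6, 0.231] pointing down, gripper open.
Joint ranges: [-177.58, 177.58], [-47.91, 125.51], [2.72, 160], [-65.01, 245.01], [3.68, 167.84], [-153.87, 153.87]. Speed limits (degrees/s): [127.2, 127.2, 159.86, 180, 180, 180].

INTERFACE

Orientations are given as [roll, pitch, yaw] about the fixed x, y, z axes, in that order (R = Rz(yaw) Ry(pitch) Rx(roll)).
In Python, from plant import r gives the robot as it stands.
- The arm moves only by the shell command python3 -m handwheel 'ROWS' [OPENING] [FORCE]. ROWS is JSON, one flat list of numbers, 4 for each row, row after row: the shift along the tool's x, y, z in m, then the turn about the tool's x in degrees. A call has 1 to 10 rows; each row is the pose to reach, as a shift and turn from the pose commanded when the call began, along the tool's axes at that moment; what a row does not reach only later rows make up. A row lasts 1/8 s, in which the tool goes at most 62.5 mm and 10.7 degrees, less where a joint would pass 70% of its speed; a pose out of reach is approached as far as the arm can. A call with a gripper value outside its range is refused whole. OPENING is the closure, from 0 (fully open) to 1 (shut), set as the call begins (- or left out, the last holds). The fingers move at their own pace and stop on an object; FORCE is the grip in N (left out, the last holds). Time passes only in rows, so rows that repeat a pose let the fingers close. It gives the time, the measured TCP pose, the force and the opening at its end, in the units of the state.
- r.read_state(): the state, without advancing time (a new reading comes with each control period).
- r.camera(name): name is "scene" or "top" or "wrist"; returns the picture (384x512x3 uint8, red, green, blue); there is no depth.
- r.camera_params(name): a dict with "mtx" (3x3 intrinsics, pixels), "R" (3x3) and "t" (3): a world point X has camera coordinates R X + t. Camera axes: x right, y down, z forward; pixel columns grow to the right and rows downward; lengths in m; the calibration is good to about 2 mm. The wrist camera is an equidistant fisheye: a pixel r from the principal point sees the ray r / f radians off the axis. A picture is of the moment at which its call begins: read the wrist's pose just before it. camera_params takes no time and is no camera call; for the wrist camera it gives the pose at the moment of the call.
- r.sign_off(): hands the job in, once; it reports no verdict.
Trained networks look in the newest picture that a camera, given by its name, has taken for a name from the list of things; names that differ only in an ending like _2 or _b are one class to them, and where a whole thing is asked for, a point or a joint stands for the part that bears it (a point fixed in the world has none). Each returns a list of dicts, best first, with "score" (0 to 1); they miss things now and then, are a little off and sometimes report something else, mostly with a low value. They report only what shows in the picture. A call takes as long as a camera call.
- r.boxes_of(camera, label): "location" ([x, y, z] in m, in world coordinates, good to about 4 mm: the middle of the surface that is visible of it).
The state is a dict: "clock": time; "joint_pos": joint angles; "joint_vel": joint speeds; "tau": joint torques, N m; "eef_pos": TCP position; "orientation": TCP orientation; "contact_force": force on the tool from outside, world axes, zero at the start; "wrist_torque": the same for the moment, N m; "finger_gap": opening from 0.0 (shut) to 1.0 (fully open).
Only numpy, scipy, OpenCV 4.12 (cv2) and the standard library are available. Lean on these libraries where they do the work, as an engineer would, in place of code of your own. Each camera call takes 0.05 s, during which the arm holds its last target.

## Working session

There is one attempt and no reset: what is moved stays moved. The work goes in short steps, Python scripts to look and compute and a shell command to move; the robot and the scene stay as the last step left them, time stands still between calls to the robot, and variables do not carry over. Pictures are saved under pics/ and viewed, and the job is handed in when it is done.

```bash
ls; mkdir -p pics; python3 - <<'E'
from plant import r
import cv2
s=r.read_state();print({k:s[k] for k in('clock','eef_pos','orientation','contact_force','finger_gap')},r.tcp_to_grasp)
for n in('scene','top'):
    im=r.camera(n);cv2.imwrite(f'pics/{n}0.png',im[:,:,::-1])
    for l in('mould','lid','knob','stand','pin','tumbler','cream_jar','spool_blue','glass_dish'):
        print(n,l,[(round(d['score'],2),[round(v,3) for v in d['location']]) for d in r.boxes_of(n,l)[:2]])
print(r.read_state()['clock'])
E
```

```text
pics
{'clock': 0.0, 'eef_pos': array([ 0.17376379, -0.60011951,  0.23071521]), 'orientation': array([-95.60917658,  89.93480986, 100.53404682]), 'contact_force': array([-0.50183714, -0.25562625, -0.25471077]), 'finger_gap': 0.9959197622501916} 0.0187
scene mould [(0.84, [0.545, 0.116, 0.029])]
scene lid [(0.75, [0.622, 0.101, 0.104]), (0.26, [0.694, -0.142, 0.02])]
scene knob [(0.46, [0.481, 0.197, 0.026])]
scene stand []
scene pin []
scene tumbler [(0.66, [0.547, -0.104, 0.096])]
scene cream_jar []
scene spool_blue [(0.86, [0.345, 0.366, 0.051])]
scene glass_dish [(0.63, [0.721, 0.341, 0.015]), (0.34, [0.543, 0.116, 0.035])]
top mould [(0.81, [0.529, 0.102, 0.028])]
top lid [(0.56, [0.619, 0.098, 0.122])]
top knob [(0.55, [0.478, 0.194, 0.025])]
top stand [(0.68, [0.471, -0.279, 0.04]), (0.6, [0.571, -0.13, 0.052])]
top pin [(0.7, [0.621, 0.096, 0.125])]
top tumbler [(0.62, [0.573, -0.127, 0.05]), (0.49, [0.616, 0.099, 0.123])]
top cream_jar [(0.59, [0.695, -0.155, 0.014]), (0.45, [0.529, 0.099, 0.027])]
top spool_blue []
top glass_dish [(0.74, [0.715, 0.341, 0.011]), (0.21, [0.354, 0.355, 0.061])]
1.0
```

View pics/scene0.png

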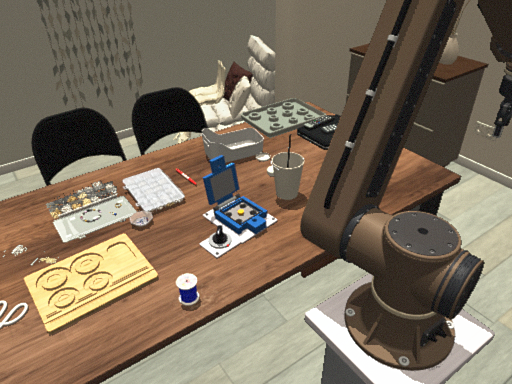

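View pics/top0.png

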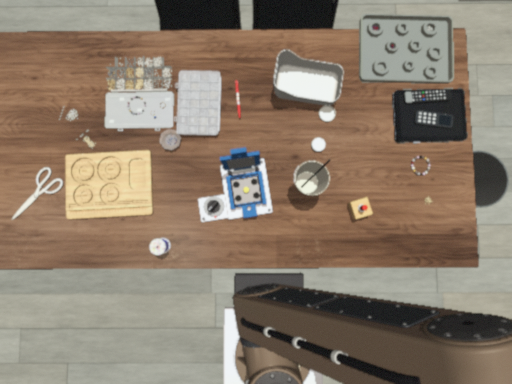

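The top view shows the mould at about (245,190) with its lug toward the robot at (250,212), the knob at (213,207), the stand with the pin at (361,208) and the tumbler at (311,178). I'll zoom in to fit the pose.

```bash
python3 - <<'E'
from plant import r
import cv2,numpy as np
im=cv2.imread('pics/top0.png')
c=im[140:230,185:285];cv2.imwrite('pics/c1.png',cv2.resize(c,None,fx=6,fy=6,interpolation=cv2.INTER_CUBIC)[:600])
c=im[190:225,340:380];cv2.imwrite('pics/c2.png',cv2.resize(c,None,fx=12,fy=12,interpolation=cv2.INTER_CUBIC))
p=r.camera_params('top');print(p)
np.savez('top.npz',**{k:np.array(p[k]) for k in('mtx','R','t')})
E
```

```text
{'mtx': array([[348.97686702,   0.        , 260.40449906],
       [  0.        , 348.97686702, 194.31580409],
       [  0.        ,   0.        ,   1.        ]]), 'R': array([[-0.00485815, -0.99997066, -0.0059219 ],
       [-0.99657302,  0.00533049, -0.0825457 ],
       [ 0.08257485,  0.00550059, -0.99656969]]), 't': array([0.04086863, 0.52339409, 1.12857854])}
```

View pics/c1.png

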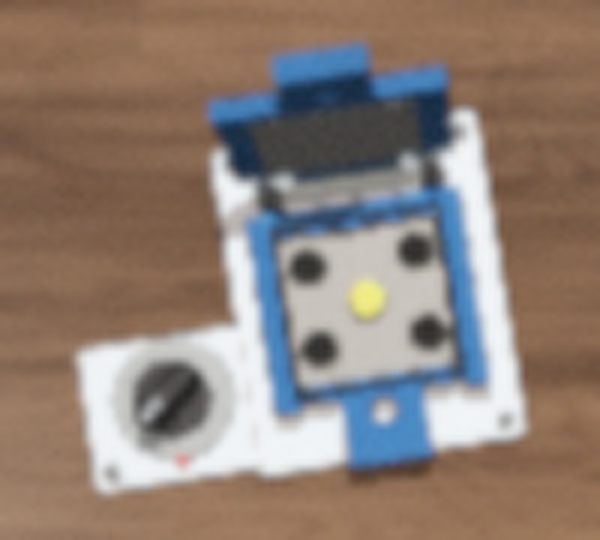

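View pics/c2.png

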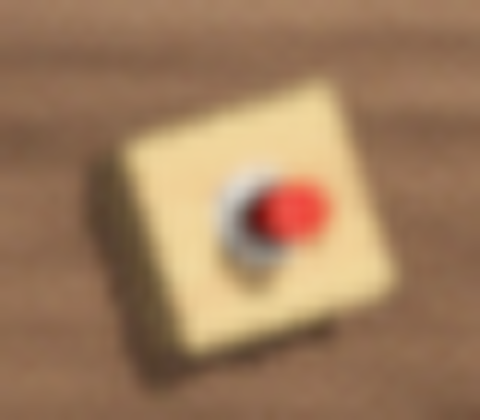

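```bash
cat > h.py <<'E'
import numpy as np
from scipy.optimize import least_squares
def cam():
    return dict(np.load('top.npz'))
def proj(P,p):
    c=np.atleast_2d(P)@p['R'].T+p['t'];u=c@p['mtx'].T;return u[:,:2]/u[:,2:]
def back(uv,z,p):
    d=p['R'].T@np.linalg.inv(p['mtx'])@np.array([*uv,1.]);o=-p['R'].T@p['t'];return o+d*(z-o[2])/d[2]
def m2w(m,P):
    P=np.atleast_2d(P);c,s=np.cos(m[2]),np.sin(m[2]);return np.c_[m[0]+c*P[:,0]-s*P[:,1],m[1]+s*P[:,0]+c*P[:,1],P[:,2]]
E
python3 - <<'E'
from h import *
p=cam()
M=[(-70,0,34),(-55,60,34),(-55,-60,34),(-92,-75,8),(92,-75,8),(-45,115,50)]
px=[(385,411),(286,414),(484,382),(526,437),(477,106),(174,396)]
M=np.array(M)/1000.;uv=(np.array(px)+.5)/6-.5+[185,140]
f=lambda m:(proj(m2w(m,M),p)-uv).ravel()
s=least_squares(f,[.52,.1,.1],loss='soft_l1');m=s.x;print(m,np.degrees(m[2]));print(f(m).reshape(-1,2).round(2))
for n,P in dict(kg=(-.045,.115,.045),hole=(-.07,0,.034),lh=(-.07,0,.048),hinge=(.055,0,.034)).items():print(n,m2w(m,P))
u=lambda a:(np.array(a)+.5)/12-.5+[340,190]
print('grip top',back(u((300,210)),.081,p),'collar',back(u((255,215)),.047,p))
for c in((128,145),(330,80),(397,280),(190,352)):print(back(u(c),.042,p))
a=(np.array([(152,410),(196,378)])+.5)/6-.5+[185,140]
d=back(a[0],.052,p)-back(a[1],.052,p);print('white dir yaw',np.degrees(np.arctan2(d[1],d[0])))
E
```

```text
[0.54477259 0.08537189 0.14531686] 8.326042959899196
[[ 0.31  0.72]
 [-2.11 -1.57]
 [ 1.36 -1.76]
 [ 0.42 -0.12]
 [ 0.24  0.93]
 [-1.3   0.69]]
kg [[0.4835942  0.19264353 0.045     ]]
hole [[0.47551038 0.07523547 0.034     ]]
lh [[0.47551038 0.07523547 0.048     ]]
hinge [[0.59919289 0.09333621 0.034     ]]
grip top [ 0.47722825 -0.28591568  0.081     ] collar [ 0.47747336 -0.28380506  0.047     ]
[ 0.49669686 -0.25165015  0.042     ]
[ 0.51394073 -0.30640964  0.042     ]
[ 0.46006376 -0.32272754  0.042     ]
[ 0.44107878 -0.26678376  0.042     ]
white dir yaw 125.95892254393608
```

```bash
cat >> h.py <<'E'
from scipy.spatial.transform import Rotation as Ro
def rel(s,P,yaw=None):
    "tool shift & turn to bring TCP to P with tool-y at world yaw (deg, mod 180)"
    R=Ro.from_euler('xyz',s['orientation'],degrees=True).as_matrix()
    d=R.T@(np.array(P)-s['eef_pos']);y0=np.degrees(np.arctan2(R[1,1],R[0,1]))
    t=None if yaw is None else [round(((y0-yaw+180)%360)-180,1),round(((y0-yaw)%360)-180,1)]
    return d.round(4),'turn',t,'yaw now',round(y0,1)
E
python3 - <<'E'
from h import *
from plant import r
s=r.read_state();print(Ro.from_euler('xyz',s['orientation'],degrees=True).as_matrix().round(3))
print(rel(s,(.47,-.30,.30),0));print(rel(s,(.4836,.1926,.30),36))
print(r.camera_params('wrist'))
E
```

```text
[[ 0.     0.278 -0.961]
 [-0.    -0.961 -0.278]
 [-1.     0.    -0.   ]]
(array([-0.0687, -0.2061, -0.368 ]), 'turn', [np.float64(-73.9), np.float64(106.1)], 'yaw now', np.float64(-73.9))
(array([-0.0687, -0.6755, -0.5181]), 'turn', [np.float64(-109.9), np.float64(70.1)], 'yaw now', np.float64(-73.9))
{'mtx': array([[297.31863964,   0.        , 255.69997159],
       [  0.        , 297.31863964, 194.07643509],
       [  0.        ,   0.        ,   1.        ]]), 'R': array([[ 0.28010555, -0.95996825,  0.00135272],
       [-0.91753842, -0.26731027,  0.29439509],
       [-0.28224835, -0.08370287, -0.95568284]]), 't': array([-0.6262771 , -0.03941534,  0.37877585])}
```

```bash
python3 -m handwheel '[-0.069,-0.04,-0.04,-10, -0.069,-0.07,-0.1,-20, -0.069,-0.1,-0.16,-30, -0.069,-0.13,-0.21,-40, -0.069,-0.16,-0.26,-50, -0.069,-0.18,-0.31,-60, -0.069,-0.206,-0.36,-70, -0.069,-0.206,-0.36,-70]' 0 60; python3 - <<'E'
from h import *
from plant import r
import cv2,pickle
s=r.read_state();p=r.camera_params('wrist')
im=r.camera('wrist');cv2.imwrite('pics/w1.png',im[:,:,::-1]);pickle.dump(p,open('w1.pkl','wb'))
for l in('pin_grip','pin_collar','stand','pin'):
  print(l,[(round(d['score'],2),d['location']) for d in r.boxes_of('wrist',l)[:2]])
print(s['eef_pos'],s['joint_pos'],s['clock'])
E
```

```text
clock: 2.0
eef_pos: [0.4645, -0.2996, 0.3003]
orientation: [114.0, 90.0, 20.5]
contact_force: [0.7, 0.0, -1.4]
finger_gap: 0.996
pin_grip [(0.77, [0.4755, -0.2812, 0.0795])]
pin_collar [(0.6, [0.4759, -0.2794, 0.0804])]
stand [(0.83, [0.4732, -0.2817, 0.0429])]
pin [(0.89, [0.4789, -0.2828, 0.077])]
[ 0.46452194 -0.29963252  0.30028948] [-3.96785512e+01  1.84721928e+01  9.41343470e+01  1.92370478e-02
  6.73832797e+01 -3.62085280e+01] 2.0
```

View pics/w1.png

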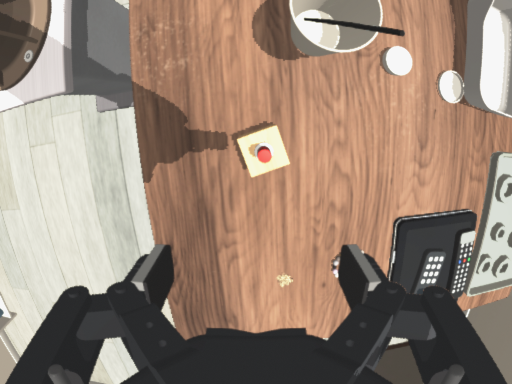

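The pin's red top is at pixel (264,154) and the collar around (262,149). The tumbler is well clear.

```bash
cat >> h.py <<'E'
def fback(uv,z,p):
    f=p['mtx'][0,0];d=np.array(uv,float)-p['mtx'][:2,2];rr=np.hypot(*d);th=rr/f
    v=np.array([*(np.sin(th)*d/max(rr,1e-9)),np.cos(th)]);d=p['R'].T@v;o=-p['R'].T@p['t'];return o+d*(z-o[2])/d[2]
def fproj(P,p):
    c=np.atleast_2d(P)@p['R'].T+p['t'];rr=np.hypot(c[:,0],c[:,1]);th=np.arctan2(rr,c[:,2]);return c[:,:2]/rr[:,None]*(p['mtx'][0,0]*th)[:,None]+p['mtx'][:2,2]
E
python3 - <<'E'
from h import *
import pickle
from plant import r
p=pickle.load(open('w1.pkl','rb'))
print(fback((264.5,155),.081,p),[fback(c,.042,p).round(4) for c in((237,136),(275,125),(290,163),(250,176))])
s=r.read_state();print(rel(s,(.4836,.1926,.28),36));
E
```

```text
[ 0.47673241 -0.28741772  0.081     ] [array([ 0.4419, -0.2657,  0.042 ]), array([ 0.4938, -0.2538,  0.042 ]), array([ 0.5122, -0.3072,  0.042 ]), array([ 0.4559, -0.3225,  0.042 ])]
(array([ 0.0202, -0.0125, -0.4963]), 'turn', [np.float64(-40.0), np.float64(140.0)], 'yaw now', np.float64(-4.0))
```

```bash
python3 -m handwheel '[0,0,-0.06,-10, 0,0,-0.12,-20, 0,0,-0.18,-30, 0,0,-0.24,-40, 0.01,-0.01,-0.30,-40, 0.02,-0.012,-0.35,-40, 0.02,-0.012,-0.35,-40]'; python3 - <<'E'
from h import *
from plant import r
import cv2,pickle
s=r.read_state();p=r.camera_params('wrist')
im=r.camera('wrist');cv2.imwrite('pics/w2.png',im[:,:,::-1]);pickle.dump(p,open('w2.pkl','wb'))
for l in('knob_grip','lower_hole','mould'):
  print(l,[(round(d['score'],2),d['location']) for d in r.boxes_of('wrist',l)[:2]])
print(s['eef_pos'],s['joint_pos'],s['clock'])
c=im[:,:,::-1][60:330,160:460];cv2.imwrite('pics/w2c.png',cv2.resize(c,None,fx=2.2,fy=2.2,interpolation=cv2.INTER_CUBIC))
E
```

```text
clock: 3.12
eef_pos: [0.4734, 0.049, 0.2799]
orientation: [-134.6, 90.0, 171.6]
contact_force: [0.0, -0.7, -0.8]
finger_gap: 0.997
knob_grip [(0.97, [0.4859, 0.1908, 0.0349]), (0.28, [0.618, 0.1025, 0.1192])]
lower_hole [(0.82, [0.5443, 0.1043, 0.0316]), (0.29, [0.6162, 0.0994, 0.1226])]
mould [(0.66, [0.549, 0.1066, 0.0362])]
[0.47337256 0.0490385  0.27988466] [-2.04794901e+00  1.28684016e+01  1.05579167e+02  6.00981721e-03
  6.16000735e+01 -3.82877939e+01] 3.125
```

View pics/w2.png

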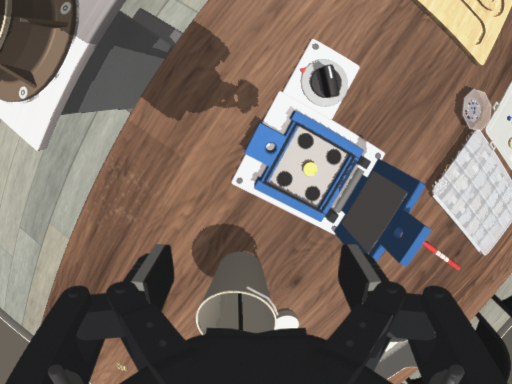

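The mould shows at (310,165): lug hole at about (270,147), knob at (325,81), open lid at (385,210).

```bash
python3 - <<'E'
import cv2
im=cv2.imread('pics/w2.png')
cv2.imwrite('pics/w2d.png',cv2.resize(im[30:230,225:425],None,fx=3,fy=3,interpolation=cv2.INTER_CUBIC))
cv2.imwrite('pics/w2e.png',cv2.resize(im[35:125,280:370],None,fx=6,fy=6,interpolation=cv2.INTER_CUBIC))
E
```

```text
(no output)
```

View pics/w2d.png

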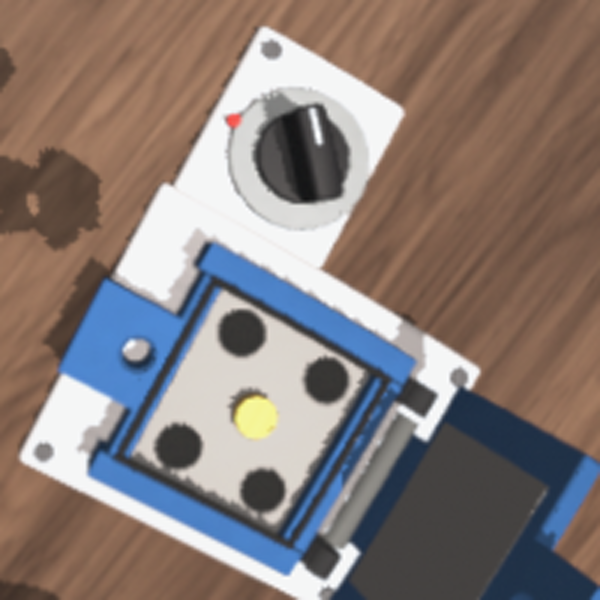

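View pics/w2e.png

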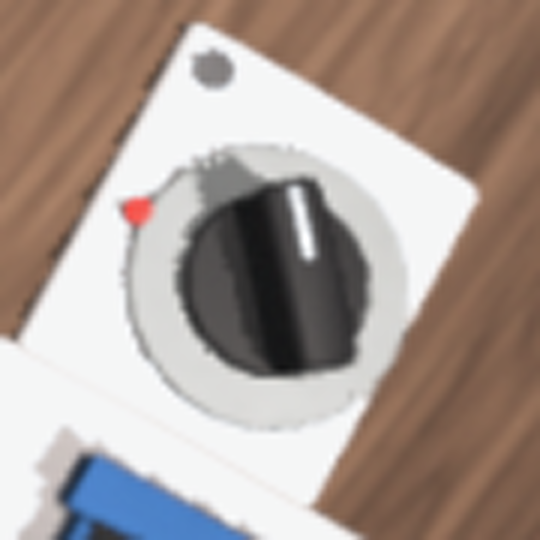

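```bash
python3 - <<'E'
from h import *
import pickle
p=pickle.load(open('w2.pkl','rb'));pt=cam()
g=lambda a:(np.array(a,float)+.5)/3-.5+[225,30]
e=lambda a:(np.array(a,float)+.5)/6-.5+[280,35]
M=np.array([(-70,0,34),(-92,75,8),(-92,-75,8),(92,75,8)])/1000.
uv=g([(137,350),(165,184),(20,458),(482,370)])
Mt=np.array([(-70,0,34),(-92,-75,8),(92,-75,8)])/1000.
uvt=(np.array([(385,411),(526,437),(477,106)])+.5)/6-.5+[185,140]
f1=lambda m:(fproj(m2w(m,M),p)-uv).ravel()
f2=lambda m:(proj(m2w(m,Mt),pt)-uvt).ravel()
for f in(f1,f2,lambda m:np.r_[f1(m),f2(m)]):
  m=least_squares(f,[.54,.085,.145]).x;print(m,np.degrees(m[2]),f(m).round(1))
for n,P in dict(kg=(-.045,.115,.045),hole=(-.07,0,.034)).items():print(n,m2w(m,P))
print('px kg',(fproj(m2w(m,(-.045,.115,.052)),p)-[280,35])*6, 'stud',fback(e((137,210)),.01,p))
print(fproj(m2w(m,[(-.045,.115,.02),(-.045,.115,.008),(0,0,.034)]),p)*3-[675,90])
d=fback(e((291,190)),.052,p)-fback(e((311,260)),.052,p);y=np.degrees(np.arctan2(d[1],d[0]));print('line yaw',y,'angle',188-y)
print(fback(e((291,190)),.052,p),fback(e((311,260)),.052,p))
np.save('m.npy',m)
E
```

```text
[0.54549755 0.08594946 0.15323787] 8.779883392847466 [-0.8  0.5  0.4 -1.2 -0.5  0.7  1.   0.1]
[0.54676888 0.08633241 0.13955949] 7.996169978029939 [-0.1  0.1 -0.  -0.6  0.1  0.4]
[0.54556466 0.08599234 0.15242835] 8.733501406754144 [-0.7  0.5  0.6 -1.2 -0.4  0.6  1.1  0.2  0.3  0.5  0.4 -0.5 -0.2  0.6]
kg [[0.48362496 0.1928262  0.045     ]]
hole [[0.47637629 0.07536363 0.034     ]]
px kg [[305.53368404 265.74056849]] stud [0.45031516 0.18768938 0.01      ]
[[300.4889698  153.34169692]
 [294.66253317 155.20354896]
 [269.69080506 423.34684244]]
line yaw 143.00064184341753 angle 44.999358156582474
[0.47075658 0.20392032 0.052     ] [0.48305749 0.19465114 0.052     ]
```

```bash
python3 - <<'E'
from h import *
from plant import r
s=r.read_state();print(rel(s,(.4836,.1928,.028),51),rel(s,(.4836,.1928,.028),96))
E
```

```text
(array([ 0.2525,  0.0938, -0.1131]), 'turn', [np.float64(-15.0), np.float64(165.0)], 'yaw now', np.float64(36.0)) (array([ 0.2525,  0.0938, -0.1131]), 'turn', [np.float64(-60.0), np.float64(120.0)], 'yaw now', np.float64(36.0))
```

```bash
python3 -m handwheel '[0.0,0.04,-0.045,-8, 0.0,0.08,-0.09,-15, 0.05,0.094,-0.113,-15, 0.105,0.094,-0.113,-15, 0.15,0.094,-0.113,-15, 0.15,0.094,-0.113,-15]' 0.4 30; python3 - <<'E'
from h import *
from plant import r
import cv2,pickle
s=r.read_state();p=r.camera_params('wrist')
im=r.camera('wrist');cv2.imwrite('pics/w3.png',im[:,:,::-1]);pickle.dump(p,open('w3.pkl','wb'))
print(rel(s,(.4836,.1928,.028),51),s['joint_pos'],s['clock'])
E
```

```text
clock: 4.08
eef_pos: [0.4826, 0.1928, 0.1283]
orientation: [-125.0, 89.7, -164.0]
contact_force: [-0.3, -0.5, 0.3]
finger_gap: 0.597
(array([0.1003, 0.0011, 0.0011]), 'turn', [np.float64(0.0), np.float64(-180.0)], 'yaw now', np.float64(51.0)) [ 1.44927125e+01  2.76379111e+01  1.10084540e+02 -1.19159308e-02
  4.25806356e+01 -3.65152041e+01] 4.075
```

View pics/w3.png

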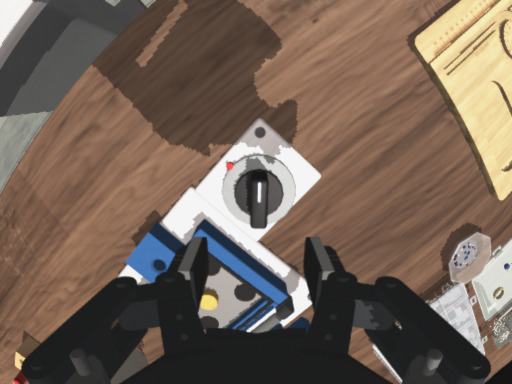

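```bash
python3 - <<'E'
from h import *
import pickle
p=pickle.load(open('w3.pkl','rb'));m=np.load('m.npy')
print(fproj(m2w(m,[(-.045,.115,.052),(-.045,.115,.020),(-.07,0,.034)]),p))
print(fback((258,203),.052,p),fback((160,265),.034,p))
E
python3 - <<'E'
import cv2
im=cv2.imread('pics/w3.png')
cv2.imwrite('pics/w3c.png',cv2.resize(im[140:290,130:330],None,fx=4,fy=4,interpolation=cv2.INTER_CUBIC))
E
```

```text
[[257.49422924 203.65769141]
 [257.46398916 191.93463255]
 [157.22440409 264.01783185]]
[0.48344917 0.193473   0.052     ] [0.47881391 0.07689982 0.034     ]
```

View pics/w3c.png

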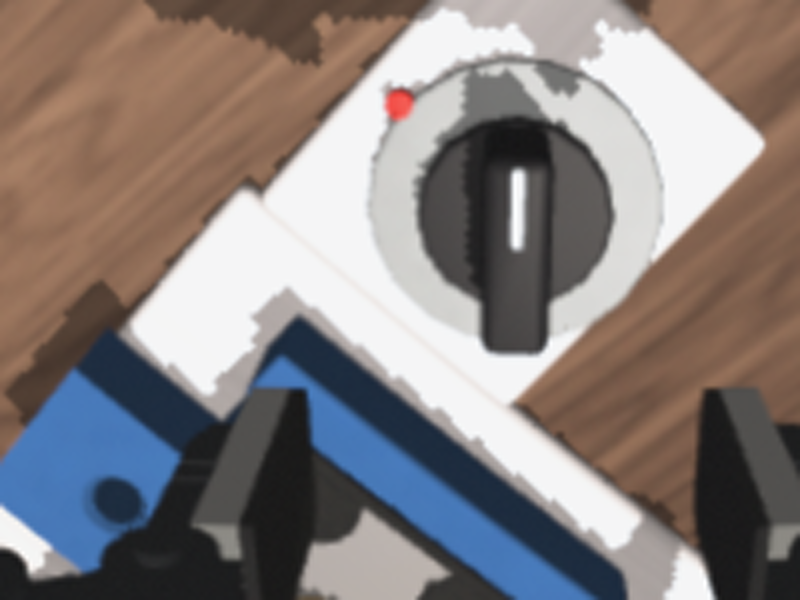

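The bar is centred at (259,203) against the predicted (257,204), and it lies square to the jaws. I'll descend and grip.

```bash
python3 -m handwheel '[0.04,0.001,0.001,0, 0.08,0.001,0.001,0, 0.1,0.001,0.001,0, 0.1,0.001,0.001,0]' && python3 -m handwheel '[0,0,0,0, 0,0,0,0, 0,0,0,0]' 1 25
```

```text
clock: 4.62
eef_pos: [0.4855, 0.1941, 0.0312]
orientation: [45.4, 90.0, 6.5]
contact_force: [1.0, -0.2, 0.3]
finger_gap: 0.597
clock: 5.0
eef_pos: [0.4848, 0.1939, 0.0318]
orientation: [11.2, 89.9, -27.6]
contact_force: [-2.8, -8.6, 11.9]
finger_gap: 0.157
```

```bash
python3 -m handwheel '[-0.003,0,0,-8, -0.003,0,0,-16, -0.003,0,0,-24, -0.003,0,0,-32, -0.003,0,0,-40, -0.003,0,0,-45, -0.003,0,0,-45]'; python3 - <<'E'
from h import *
from plant import r
s=r.read_state();print(rel(s,s['eef_pos'],98.7),s['wrist_torque'])
E
```

```text
clock: 5.88
eef_pos: [0.4842, 0.1936, 0.0328]
orientation: [-147.0, 89.9, -140.7]
contact_force: [3.3, -7.9, -17.4]
finger_gap: 0.158
(array([0., 0., 0.]), 'turn', [np.float64(-2.5), np.float64(177.5)], 'yaw now', np.float64(96.2)) [-1.33370825 -0.54998241  0.0624747 ]
```

```bash
python3 -m handwheel '[0,0,0,-2, 0,0,0,-4, 0,0,0,-6, 0,0,0,-6]'; python3 - <<'E'
from h import *
from plant import r
s=r.read_state();print(rel(s,s['eef_pos'],98.7),s['wrist_torque'])
E
```

```text
clock: 6.38
eef_pos: [0.484, 0.1936, 0.0329]
orientation: [-172.8, 89.9, -160.7]
contact_force: [1.0, -8.0, -14.2]
finger_gap: 0.151
(array([0., 0., 0.]), 'turn', [np.float64(3.3), np.float64(-176.7)], 'yaw now', np.float64(102.0)) [-1.30853947 -0.20685269 -0.9201073 ]
```

The wrist moment jumped to -0.9 N·m, so the knob is at its stop. I'll release, lift and check.

```bash
python3 -m handwheel '[0,0,0,-3, 0,0,0,-3, -0.03,0,0,-3, -0.09,0,0,-3, -0.14,0,0,0, -0.14,0,0,0]' 0.6; python3 - <<'E'
from h import *
from plant import r
import cv2,pickle
s=r.read_state();p=r.camera_params('wrist')
im=r.camera('wrist')[:,:,::-1];cv2.imwrite('pics/w4.png',im);pickle.dump(p,open('w4.pkl','wb'))
cv2.imwrite('pics/w4c.png',cv2.resize(im[130:290,110:350],None,fx=3.3,fy=3.3,interpolation=cv2.INTER_CUBIC))
print(s['eef_pos'],s['clock'])
E
```

```text
clock: 7.12
eef_pos: [0.4859, 0.195, 0.1773]
orientation: [2.0, 89.6, 14.1]
contact_force: [0.3, -0.4, -1.0]
finger_gap: 0.402
[0.48586909 0.1949785  0.17727812] 7.125
```

View pics/w4.png

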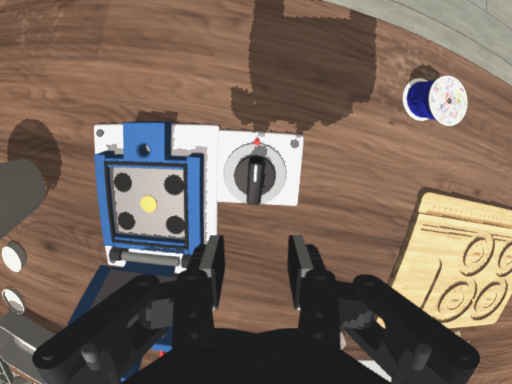

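View pics/w4c.png

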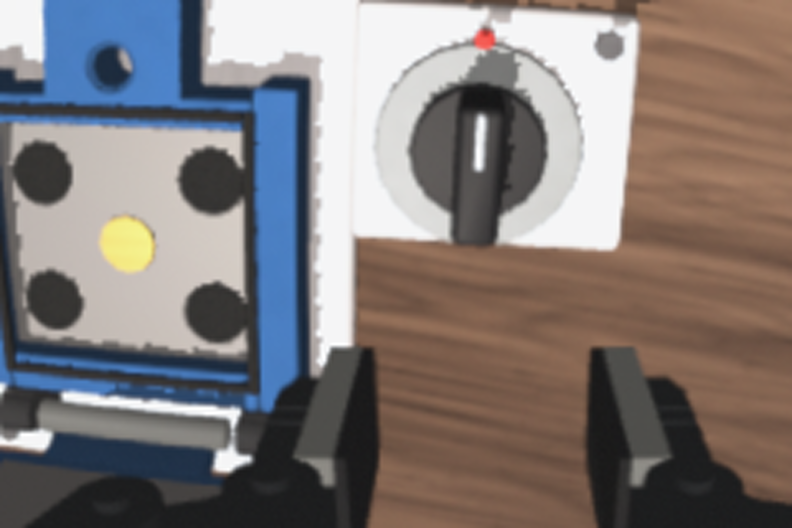

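```bash
python3 - <<'E'
from h import *
import pickle
p2=pickle.load(open('w2.pkl','rb'));p=pickle.load(open('w4.pkl','rb'))
h=lambda a:(np.array(a,float)+.5)/3.3-.5+[110,130]
a,b=fback(h((484,113)),.052,p),fback(h((479,173)),.052,p);d=a-b;print('line yaw',np.degrees(np.arctan2(d[1],d[0])))
c,e=fback(h((476,100)),.052,p),fback(h((474,240)),.052,p);d=c-e;print('bar',np.degrees(np.arctan2(d[1],d[0])),(c+e)/2)
print('hole',fback(h((110,67)),.034,p))
m0=np.load('m.npy')
print('hole px pred',(fproj(m2w(m0,[(-.07,0,.034)]),p)-[110,130])*3.3,'knob',(fproj(m2w(m0,[(-.045,.115,.052)]),p)-[110,130])*3.3)
print('base corners pred',fproj(m2w(m0,[(-.092,-.075,.008),(-.092,.075,.008)]),p))
x=fback((95,126),.008,p);y=fback((218,125),.008,p);print(x,y,np.degrees(np.arctan2(*(y-x)[1::-1]))-90,np.linalg.norm(x-y))
E
python3 - <<'E'
import cv2
im=cv2.imread('pics/w4.png')
cv2.imwrite('pics/w4d.png',cv2.resize(im[110:270,80:230],None,fx=3.7,fy=3.7,interpolation=cv2.INTER_CUBIC))
E
```

```text
line yaw -172.44849099206868
bar -168.7149313971899 [0.48287067 0.19152444 0.052     ]
hole [0.47819742 0.07516567 0.034     ]
hole px pred [[110.14024188  60.23898932]] knob [[477.75852264 173.65328289]]
base corners pred [[ 93.20490187 125.07970899]
 [219.51635676 126.30463421]]
[0.46674959 0.00053307 0.008     ] [0.44219511 0.14431229 0.008     ] 9.69142220270139 0.1458608521690497
```

View pics/w4d.png

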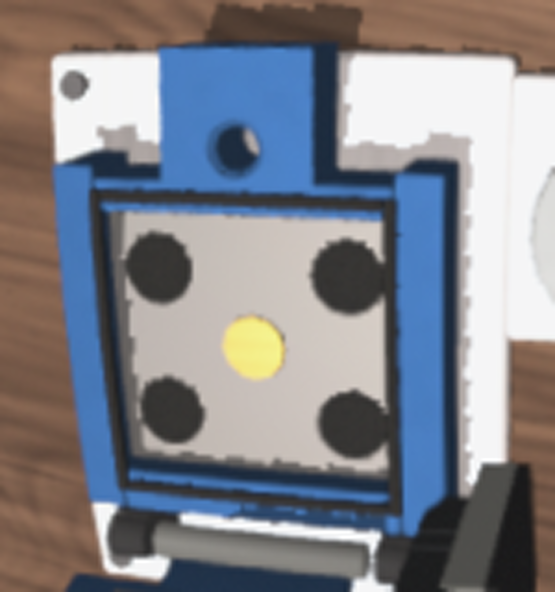

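```bash
python3 - <<'E'
from h import *
from plant import r
import pickle
m=np.load('m.npy');pt=cam()
uv=(np.array([(276,60),(368,45),(280,100),(371,90)])+.5)/6-.5+[185,140]
def L(th,rr,y,h):return (.055-rr*np.cos(th)+h*np.sin(th),y,.034+rr*np.sin(th)+h*np.cos(th))
f=lambda v:(proj(m2w(m,[L(v[0],.151,.023,.014),L(v[0],.151,-.023,.014),L(v[0],.151,.023,0),L(v[0],.151,-.023,0)]),pt)-uv).ravel()
s=least_squares(f,[1.6]);print('lid',s.x,f(s.x).round(1))
p=r.camera_params('wrist');st=r.read_state();print('cam rel tcp',-p['R'].T@p['t']-st['eef_pos'])
for q in((.02,.115,.30),(.135,0,.30),(.135,0,.13),(0.0,0,.13)):
  print(q,m2w(m,q),rel(st,m2w(m,q)[0],98.7))
print(st['joint_pos'])
E
```

```text
lid [1.74581934] [-0.3  1.3  0.2  1.3 -0.3 -0.8  0.4 -1.7]
cam rel tcp [-0.07392107 -0.01651181  0.14280035]
(0.02, 0.115, 0.3) [[0.5478713  0.20269573 0.3       ]] (array([-0.1247, -0.0054,  0.0637]), 'turn', [np.float64(3.4), np.float64(-176.6)], 'yaw now', np.float64(102.1))
(0.135, 0, 0.3) [[0.67899937 0.10649058 0.3       ]] (array([-0.1242, -0.1269,  0.1717]), 'turn', [np.float64(3.4), np.float64(-176.6)], 'yaw now', np.float64(102.1))
(0.135, 0, 0.13) [[0.67899937 0.10649058 0.13      ]] (array([ 0.0458, -0.127 ,  0.171 ]), 'turn', [np.float64(3.4), np.float64(-176.6)], 'yaw now', np.float64(102.1))
(0.0, 0, 0.13) [[0.54556466 0.08599234 0.13      ]] (array([ 0.0452, -0.119 ,  0.0363]), 'turn', [np.float64(3.4), np.float64(-176.6)], 'yaw now', np.float64(102.1))
[ 1.46315854e+01  2.37937486e+01  1.07446360e+02 -7.27593022e-03
  4.85308866e+01 -8.74776873e+01]
```

```bash
python3 -m handwheel '[-0.06,0,0,3, -0.12,0,0.01,3, -0.124,-0.04,0.05,3, -0.124,-0.08,0.09,3, -0.124,-0.11,0.13,3, -0.124,-0.127,0.172,3, -0.07,-0.127,0.172,3, -0.01,-0.127,0.172,3, 0.045,-0.127,0.172,3, 0.045,-0.127,0.172,3]' 1 25; python3 - <<'E'
from h import *
from plant import r
import cv2
m=np.load('m.npy');st=r.read_state();print(rel(st,m2w(m,(0,0,.13))[0],98.7),st['contact_force'],st['finger_gap'])
im=r.camera('scene')[:,:,::-1];cv2.imwrite('pics/s5.png',cv2.resize(im[100:290,150:400],None,fx=3,fy=3,interpolation=cv2.INTER_CUBIC))
E
```

```text
clock: 8.43
eef_pos: [0.6771, 0.1063, 0.1231]
orientation: [174.9, 89.5, -175.9]
contact_force: [0.0, 0.9, 0.4]
finger_gap: 0.001
(array([-0.0057,  0.0008, -0.1332]), 'turn', [np.float64(0.4), np.float64(-179.6)], 'yaw now', np.float64(99.1)) [0.04258972 0.90457058 0.35319824] 0.0006172175197155194
```

View pics/s5.png

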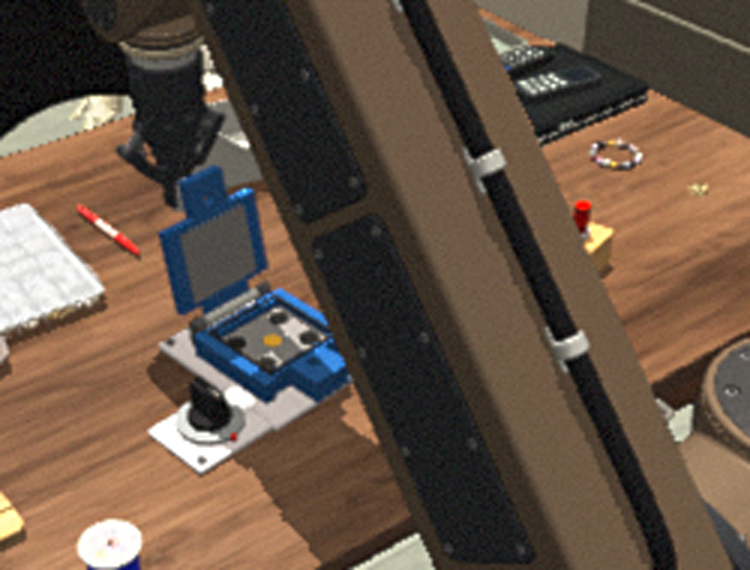

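The closed fingers are behind the upright lid. I'll push toward -z of the tool, which is the mould's -x.

```bash
python3 -m handwheel '[-0.005,0,-0.015,0, -0.007,0,-0.03,0, -0.007,0,-0.045,0, -0.007,0,-0.06,0, -0.007,0,-0.072,0, -0.007,0,-0.084,0, -0.007,0,-0.096,0, -0.007,0,-0.108,0, -0.007,0,-0.12,0, -0.007,0,-0.132,0]'; python3 - <<'E'
from h import *
from plant import r
import cv2
m=np.load('m.npy');st=r.read_state();print(rel(st,m2w(m,(0,0,.13))[0],98.7))
im=r.camera('scene')[:,:,::-1];cv2.imwrite('pics/s6.png',cv2.resize(im[100:290,150:400],None,fx=3,fy=3,interpolation=cv2.INTER_CUBIC))
E
```

```text
clock: 9.72
eef_pos: [0.5482, 0.0854, 0.1352]
orientation: [-173.5, 90.0, -164.4]
contact_force: [0.7, -0.1, -0.2]
finger_gap: -0.0
(array([ 0.0052,  0.001 , -0.0025]), 'turn', [np.float64(0.4), np.float64(-179.6)], 'yaw now', np.float64(99.1))
```

View pics/s6.png

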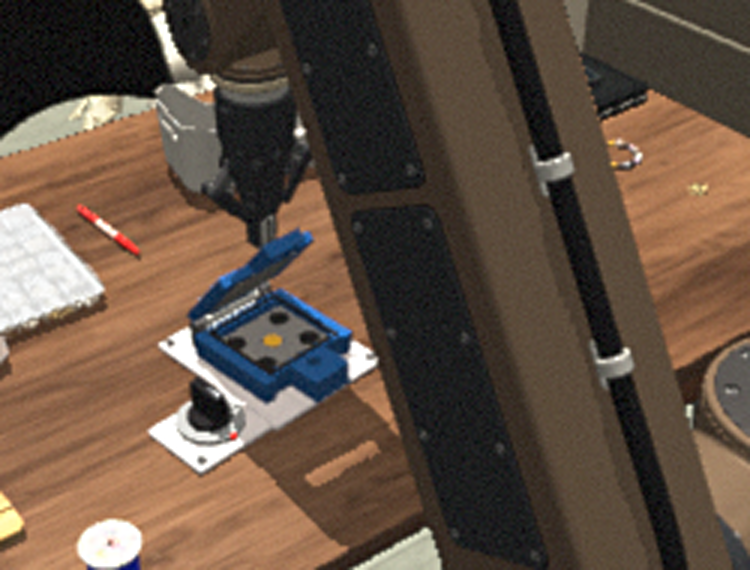

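```bash
python3 -m handwheel '[-0.03,0,0,0, -0.06,0,0,0, -0.06,0,0,0, -0.06,0,0,0, -0.06,0,0,0, -0.06,0,0,0, -0.06,0,0,0, -0.06,0,0,0, -0.06,0,0,0, -0.06,0,0,0]' 0.2; python3 -m handwheel '[0,0,0,0, 0,0,0,0, 0,0,0,0, 0,0,0,0, 0,0,0,0, 0,0,0,0, 0,0,0,0, 0,0,0,0]'; python3 - <<'E'
from h import *
from plant import r
import cv2,pickle
s=r.read_state();p=r.camera_params('wrist')
im=r.camera('wrist')[:,:,::-1];cv2.imwrite('pics/w7.png',im);pickle.dump(p,open('w7.pkl','wb'))
print(s['eef_pos'],s['clock'])
for l in('lid_hole','knob_grip'):
  print(l,[(round(d['score'],2),d['location']) for d in r.boxes_of('wrist',l)[:2]])
im=r.camera('scene')[:,:,::-1];cv2.imwrite('pics/s7.png',cv2.resize(im[100:290,150:400],None,fx=3,fy=3,interpolation=cv2.INTER_CUBIC))
E
```

```text
clock: 11.02
eef_pos: [0.5491, 0.0855, 0.1953]
orientation: [-105.9, 90.0, -96.8]
contact_force: [-0.2, 0.3, 1.0]
finger_gap: 0.8
clock: 12.02
eef_pos: [0.5491, 0.0855, 0.1953]
orientation: [-82.3, 90.0, -73.2]
contact_force: [-0.2, -0.2, 0.0]
finger_gap: 0.796
[0.54911419 0.08553954 0.19525726] 12.025
lid_hole [(0.82, [0.5265, 0.0806, 0.0515])]
knob_grip [(0.64, [0.4878, 0.1871, 0.0377])]
```

View pics/w7.png

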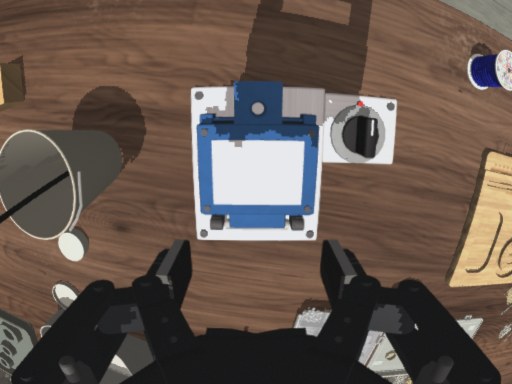

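View pics/s7.png

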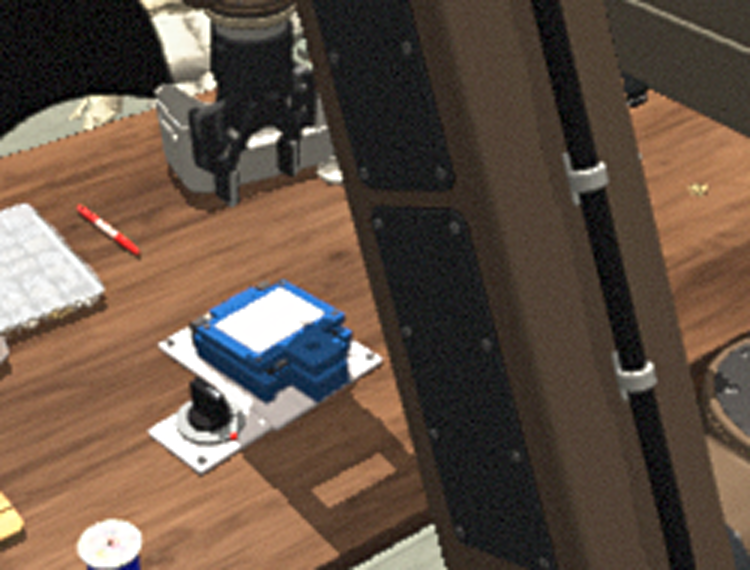

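The lid is shut. The lid hole shows at (258,108), and the base plate corners at about (192,88), (197,240) and (317,240).

```bash
python3 - <<'E'
import cv2
im=cv2.imread('pics/w7.png')
cv2.imwrite('pics/w7c.png',cv2.resize(im[75:255,185:405],None,fx=3.3,fy=3.3,interpolation=cv2.INTER_CUBIC))
cv2.imwrite('pics/w7h.png',cv2.resize(im[90:126,240:276],None,fx=14,fy=14,interpolation=cv2.INTER_CUBIC))
E
```

```text
(no output)
```

View pics/w7c.png

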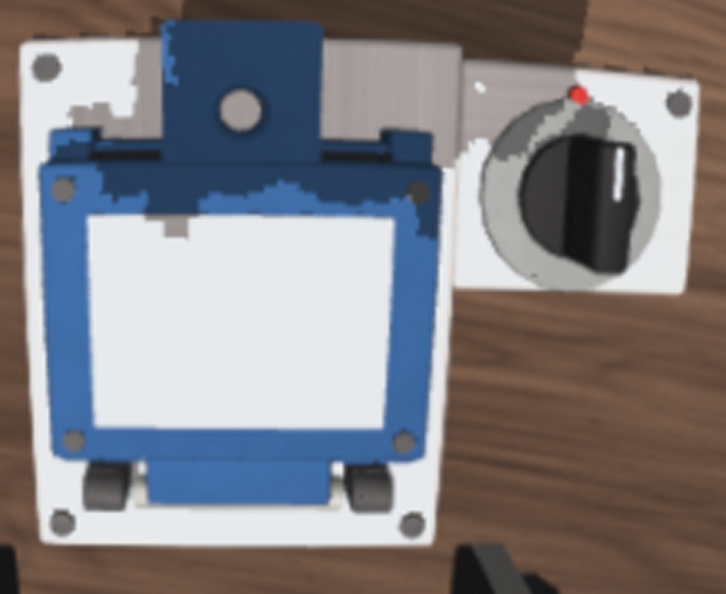

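View pics/w7h.png

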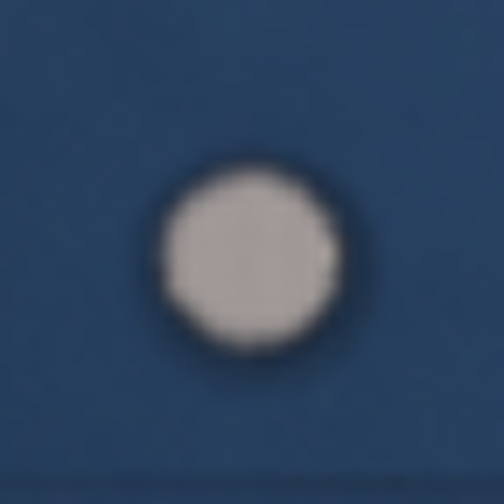

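```bash
python3 - <<'E'
from h import *
import pickle
p=pickle.load(open('w7.pkl','rb'));p2=pickle.load(open('w2.pkl','rb'));p4=pickle.load(open('w4.pkl','rb'))
h=(257.7,108.2);print('hole@53',fback(h,.053,p),'cam',-p['R'].T@p['t'])
c=lambda a:(np.array(a,float)+.5)/3.3-.5+[185,75]
M=np.array([(-92,75,8),(-92,-75,8),(92,75,8),(92,-75,8)])/1000
uv=c([(461,44),(20,42),(435,545),(42,543)])
f=lambda m:(fproj(m2w(m,M),p)-uv).ravel()
m=least_squares(f,[.545,.086,.15]).x;print(m,f(m).round(1),m2w(m,[(-.07,0,0)]))
b=[fback(c(q),.008,p) for q in((20,42),(461,44),(42,543),(435,545))]
print([np.linalg.norm(b[i]-b[j]).round(4) for i,j in((0,1),(2,3),(0,2),(1,3))])
np.save('m.npy',m)
E
```

```text
hole@53 [0.47772164 0.07497875 0.053     ] cam [0.47500515 0.07299664 0.33837896]
[0.54399439 0.08565783 0.15843796] [ 0.9 -0.4 -0.8 -0.4  0.4  0.5 -0.5  0.7] [[0.47487114 0.07461351 0.        ]]
[np.float64(0.148), np.float64(0.1487), np.float64(0.1825), np.float64(0.1828)]
```

```bash
python3 - <<'E'
from h import *
from plant import r
s=r.read_state()
for P in((.477,-.2865,.30),(.477,-.2865,.05)):print(rel(s,P,70))
E
```

```text
(array([-0.1047, -0.3559, -0.1303]), 'turn', [np.float64(29.1), np.float64(-150.9)], 'yaw now', np.float64(99.1))
(array([ 0.1453, -0.3558, -0.1303]), 'turn', [np.float64(29.1), np.float64(-150.9)], 'yaw now', np.float64(99.1))
```

```bash
python3 -m handwheel '[-0.05,0,-0.03,0, -0.1,-0.02,-0.06,5, -0.105,-0.06,-0.1,10, -0.105,-0.12,-0.13,15, -0.105,-0.18,-0.13,20, -0.105,-0.24,-0.13,29, -0.105,-0.30,-0.13,29, -0.105,-0.356,-0.13,29, -0.06,-0.356,-0.13,29, 0.0,-0.356,-0.13,29]' 0 40; python3 - <<'E'
from h import *
from plant import r
import cv2,pickle
s=r.read_state();p=r.camera_params('wrist')
im=r.camera('wrist')[:,:,::-1];cv2.imwrite('pics/w8.png',im)
print(rel(s,(.477,-.2865,.05),70),s['clock'])
print(fproj([(.477,-.2865,.081),(.477,-.2865,.047)],p))
E
```

```text
clock: 13.48
eef_pos: [0.4775, -0.2877, 0.1948]
orientation: [-19.0, 89.8, -38.9]
contact_force: [0.8, -0.7, -1.3]
finger_gap: 1.001
(array([ 0.1448,  0.0011, -0.0013]), 'turn', [np.float64(0.1), np.float64(-179.9)], 'yaw now', np.float64(70.1)) 13.475
[[257.5253744  187.87102958]
 [257.38884508 178.49820298]]
```

View pics/w8.png

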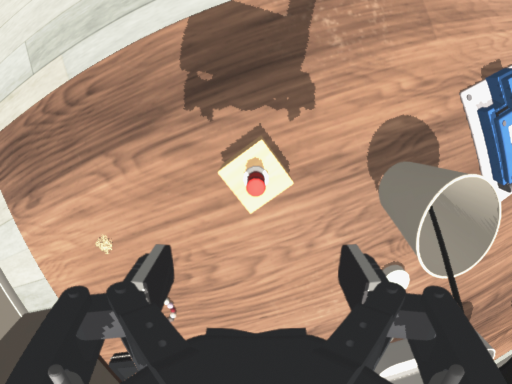

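The pin top is at (256.5,187.5), within a pixel of the prediction. I'll descend and grip.

```bash
python3 -m handwheel '[0.05,0.001,-0.001,0, 0.1,0.001,-0.001,0, 0.13,0.001,-0.001,0, 0.145,0.001,-0.001,0, 0.145,0.001,-0.001,0, 0.145,0.001,-0.001,0]' && python3 -m handwheel '[0,0,0,0, 0,0,0,0, 0,0,0,0, 0,0,0,0, 0,0,0,0]' 1 60
```

```text
clock: 14.28
eef_pos: [0.4773, -0.2857, 0.0517]
orientation: [-19.5, 89.9, -39.3]
contact_force: [0.1, -0.0, -0.0]
finger_gap: 1.001
clock: 14.9
eef_pos: [0.4767, -0.2861, 0.0507]
orientation: [-53.9, 89.9, -73.8]
contact_force: [-4.9, -4.2, 4.3]
finger_gap: 0.187
```

```bash
python3 -m handwheel '[-0.02,0,0,0, -0.06,0,0,0, -0.12,0,0,0, -0.18,0,0,0, -0.24,0,0,0, -0.25,0,0,0]'; python3 - <<'E'
from h import *
from plant import r
import cv2
s=r.read_state()
print(rel(s,(.4775,.0752,.30),70),rel(s,(.4775,.0752,.13),70),s['contact_force'],s['finger_gap'],s['clock'])
im=r.camera('wrist')[:,:,::-1];cv2.imwrite('pics/w9.png',im)
E
```

```text
clock: 15.65
eef_pos: [0.4774, -0.2857, 0.3043]
orientation: [-18.4, 89.6, -38.3]
contact_force: [0.3, -0.3, -2.0]
finger_gap: 0.191
(array([ 0.0028,  0.3395, -0.1225]), 'turn', [np.float64(0.2), np.float64(-179.8)], 'yaw now', np.float64(70.2)) (array([ 0.1728,  0.3399, -0.1235]), 'turn', [np.float64(0.2), np.float64(-179.8)], 'yaw now', np.float64(70.2)) [ 0.28328118 -0.30228954 -2.0393379 ] 0.19109424035356376 15.65
```

View pics/w9.png

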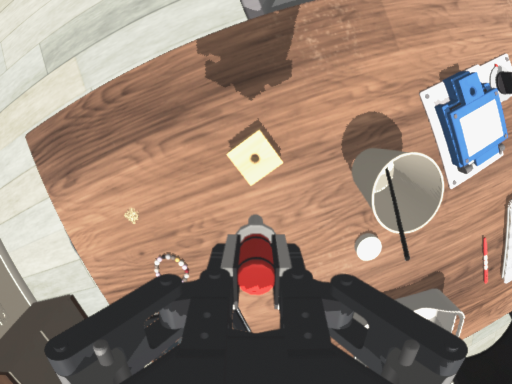

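The pin is held upright, with its foot at about (256,218), and the stand is empty. I'll carry it over the mould.

```bash
python3 -m handwheel '[0,0.04,-0.03,0, 0,0.1,-0.06,0, 0,0.16,-0.09,0, 0,0.215,-0.11,0, 0,0.27,-0.123,0, 0,0.31,-0.123,0, 0,0.34,-0.123,0, 0.06,0.34,-0.123,0, 0.12,0.34,-0.123,0, 0.16,0.34,-0.123,0]'; python3 -m handwheel '[0,0,0,0]'; python3 - <<'E'
from h import *
from plant import r
import cv2,pickle
s=r.read_state();p=r.camera_params('wrist')
im=r.camera('wrist')[:,:,::-1];cv2.imwrite('pics/w10.png',im);pickle.dump(p,open('w10.pkl','wb'))
print(s['eef_pos'],rel(s,(.4775,.0752,.13),70),s['clock'])
print('foot pred',fproj(s['eef_pos']-[0,0,.0447],p),'hole',fproj([(.4775,.0752,.053)],p))
cv2.imwrite('pics/w10c.png',cv2.resize(im[130:310,150:360],None,fx=3.3,fy=3.3,interpolation=cv2.INTER_CUBIC))
E
```

```text
clock: 16.95
eef_pos: [0.4746, 0.0763, 0.1365]
orientation: [-157.9, 89.7, -177.7]
contact_force: [0.3, -0.2, -1.1]
finger_gap: 0.19
clock: 17.08
eef_pos: [0.4745, 0.0762, 0.1371]
orientation: [-158.2, 89.5, -178.0]
contact_force: [0.2, 0.1, 0.4]
finger_gap: 0.192
[0.47449651 0.07616037 0.13711759] (array([0.0071, 0.0001, 0.0032]), 'turn', [np.float64(0.1), np.float64(-179.9)], 'yaw now', np.float64(70.1)) 17.075
foot pred [[256.66164606 218.09365654]] hole [[256.82978561 203.93457301]]
```

View pics/w10c.png

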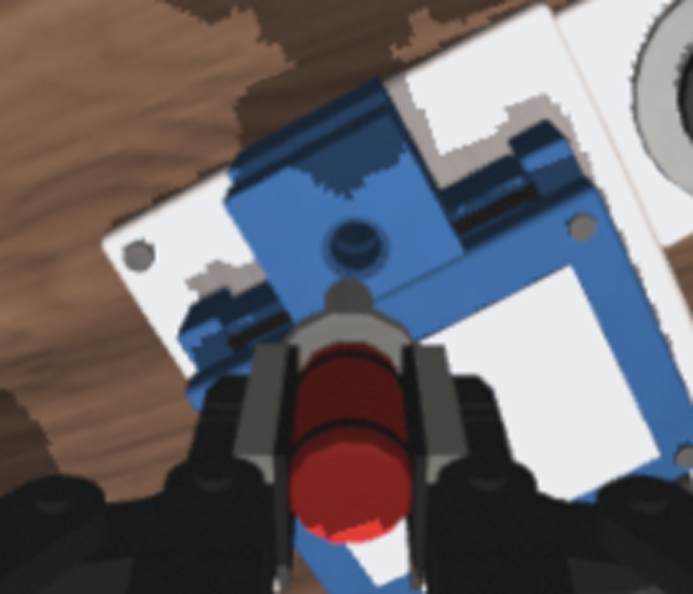

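```bash
python3 - <<'E'
from h import *
import pickle
p=pickle.load(open('w10.pkl','rb'))
e=np.array([.4745,.0762,.1371])
R=Ro.from_euler('xyz',[-158.2,89.5,-178.],degrees=True).as_matrix();print(R.round(3))
C=lambda q:((q-[150,130])*3.3).round(0)
for dz in(0,.001,.002,.003):
  b=e+R[:,2]*dz
  for n,h,rad in(('foot',0,.004),('shaftbot',.002,.005),('collarbot',.036,.013),('top',.075,.009)):
    P=b-R[:,0]*(h-.0447)  # tool x down
    print(dz,n,C(fproj([P,P-R[:,2]*rad,P+R[:,2]*rad],p)).tolist())
E
python3 - <<'E'
import cv2
im=cv2.imread('pics/w10.png')
cv2.imwrite('pics/w10d.png',cv2.resize(im[195:300,220:295],None,fx=5.6,fy=5.6,interpolation=cv2.INTER_CUBIC))
E
```

```text
[[-0.009  0.339  0.941]
 [-0.     0.941 -0.339]
 [-1.    -0.003 -0.008]]
0 foot [[351.0, 289.0], [352.0, 271.0], [351.0, 307.0]]
0 shaftbot [[351.0, 293.0], [352.0, 270.0], [351.0, 315.0]]
0 collarbot [[352.0, 366.0], [352.0, 297.0], [352.0, 432.0]]
0 top [[353.0, 492.0], [353.0, 436.0], [352.0, 544.0]]
0.001 foot [[351.0, 293.0], [352.0, 275.0], [351.0, 311.0]]
0.001 shaftbot [[351.0, 297.0], [352.0, 274.0], [351.0, 320.0]]
0.001 collarbot [[352.0, 372.0], [352.0, 302.0], [352.0, 436.0]]
0.001 top [[353.0, 498.0], [353.0, 442.0], [352.0, 550.0]]
0.002 foot [[351.0, 298.0], [351.0, 280.0], [351.0, 316.0]]
0.002 shaftbot [[351.0, 302.0], [352.0, 279.0], [351.0, 324.0]]
0.002 collarbot [[352.0, 377.0], [352.0, 308.0], [352.0, 441.0]]
0.002 top [[352.0, 504.0], [353.0, 448.0], [352.0, 555.0]]
0.003 foot [[351.0, 302.0], [351.0, 284.0], [351.0, 320.0]]
0.003 shaftbot [[351.0, 306.0], [352.0, 284.0], [351.0, 328.0]]
0.003 collarbot [[352.0, 382.0], [352.0, 313.0], [352.0, 446.0]]
0.003 top [[352.0, 510.0], [353.0, 455.0], [352.0, 561.0]]
```

View pics/w10d.png

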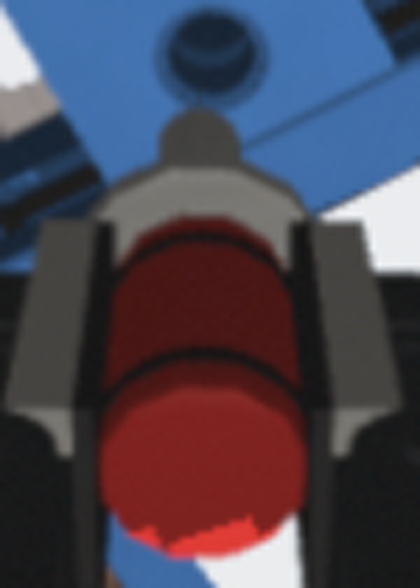

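```bash
python3 -m handwheel '[0.01,0.0007,0.0015,0, 0.02,0.0007,0.0015,0, 0.027,0.0007,0.0015,0, 0.027,0.0007,0.0015,0]' 1 80;  python3 - <<'E'
from h import *
from plant import r
import cv2,pickle
s=r.read_state();p=r.camera_params('wrist')
im=r.camera('wrist')[:,:,::-1];pickle.dump(p,open('w11.pkl','wb'))
print(s['eef_pos'],s['clock'])
cv2.imwrite('pics/w11.png',cv2.resize(im[180:300,200:315],None,fx=5,fy=5,interpolation=cv2.INTER_CUBIC))
print((fproj([(.4775,.0752,.053)],p)-[200,180])*5)
E
```

```text
clock: 17.62
eef_pos: [0.478, 0.0764, 0.113]
orientation: [-150.5, 90.0, -170.3]
contact_force: [-0.2, -0.2, -0.5]
finger_gap: 0.183
[0.47801889 0.07637779 0.11299697] 17.625
[[273.63865215 149.15496989]]
```

View pics/w11.png

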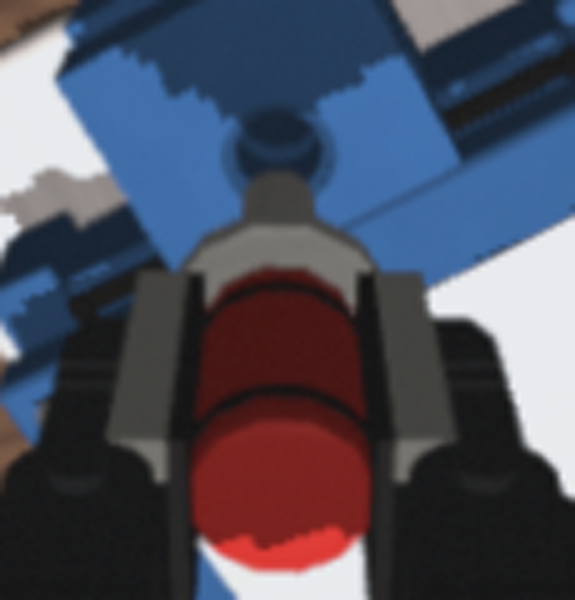

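```bash
python3 - <<'E'
from h import *
import pickle
p=pickle.load(open('w11.pkl','rb'))
g=lambda a:(np.array(a,float)+.5)/5-.5+[200,180]
h=fback(g((279,155)),.053,p);print('hole',h)
z=np.array([.941,-.339,0])
f=fback(g((279,171)),.069,p)+z*.0047;print('foot',f,'need',h-f)
E
```

```text
hole [0.47822681 0.07545873 0.053     ]
foot [0.4792443  0.07512482 0.069     ] need [-0.00101749  0.00033391 -0.016     ]
```

Alignment is within about 1 mm, so I'll trim by -1 mm in tool z and go down in steps.

```bash
python3 -m handwheel '[0.008,0,-0.001,0, 0.016,0,-0.001,0, 0.024,0,-0.001,0, 0.028,0,-0.001,0]'; python3 -m handwheel '[0.005,0,0,0, 0.01,0,0,0]'
```

```text
clock: 18.18
eef_pos: [0.4771, 0.0767, 0.0846]
orientation: [-152.1, 90.0, -172.0]
contact_force: [-0.1, 0.1, -0.3]
finger_gap: 0.186
clock: 18.42
eef_pos: [0.4773, 0.0767, 0.075]
orientation: [-6.6, 90.0, -26.5]
contact_force: [-0.4, -0.4, -0.2]
finger_gap: 0.186
```

```bash
python3 -m handwheel '[0.006,0,0,0, 0.012,0,0,0, 0.012,0,0,0]'; python3 -m handwheel '[0.003,0,0,0, 0.006,0,0,0, 0.006,0,0,0]'
```

```text
clock: 18.8
eef_pos: [0.4771, 0.0767, 0.0628]
orientation: [-153.6, 90.0, -173.5]
contact_force: [0.5, -0.6, -0.1]
finger_gap: 0.184
clock: 19.18
eef_pos: [0.477, 0.0767, 0.0572]
orientation: [-148.4, 90.0, -168.3]
contact_force: [-2.2, -0.1, 4.0]
finger_gap: 0.187
```

```bash
python3 -m handwheel '[0.002,0,0,0, 0.002,0,0,0, 0.002,0,0,0]'; python3 -m handwheel '[0.002,0,0,0, 0.002,0,0,0, 0.002,0,0,0]'
```

```text
clock: 19.55
eef_pos: [0.477, 0.0767, 0.0554]
orientation: [-142.7, 90.0, -162.6]
contact_force: [-3.0, -1.0, 6.7]
finger_gap: 0.183
clock: 19.92
eef_pos: [0.4768, 0.0767, 0.0535]
orientation: [-146.2, 90.0, -166.1]
contact_force: [-3.8, -0.4, 8.8]
finger_gap: 0.186
```

```bash
python3 -m handwheel '[0.001,0,0,0, 0.001,0,0,0, 0.001,0,0,0]'; python3 -m handwheel '[0.001,0,0,0, 0.001,0,0,0, 0.001,0,0,0]'
```

```text
clock: 20.3
eef_pos: [0.4767, 0.0767, 0.0527]
orientation: [-146.1, 90.0, -165.9]
contact_force: [-5.4, -1.3, 11.4]
finger_gap: 0.183
clock: 20.68
eef_pos: [0.4769, 0.0767, 0.0524]
orientation: [-41.2, 90.0, -61.0]
contact_force: [-7.9, -1.6, 23.3]
finger_gap: 0.184
```

```bash
python3 - <<'E'
from h import *
from plant import r
import cv2,pickle
s=r.read_state();p=r.camera_params('wrist')
im=r.camera('wrist')[:,:,::-1];cv2.imwrite('pics/w12.png',im)
cv2.imwrite('pics/w12c.png',cv2.resize(im[150:310,150:360],None,fx=3.5,fy=3.5,interpolation=cv2.INTER_CUBIC))
i2=r.camera('scene')[:,:,::-1];cv2.imwrite('pics/s12.png',cv2.resize(i2[150:260,180:310],None,fx=5.5,fy=5.5,interpolation=cv2.INTER_CUBIC))
s=r.read_state();print(s['contact_force'],s['wrist_torque'],s['eef_pos'],s['clock'])
E
```

```text
[-8.5620937  -0.94711263 23.30068742] [-2.11926695e-01  1.33547892e+00  7.14675407e-04] [0.47684098 0.07666968 0.05235624] 20.775
```

View pics/w12c.png

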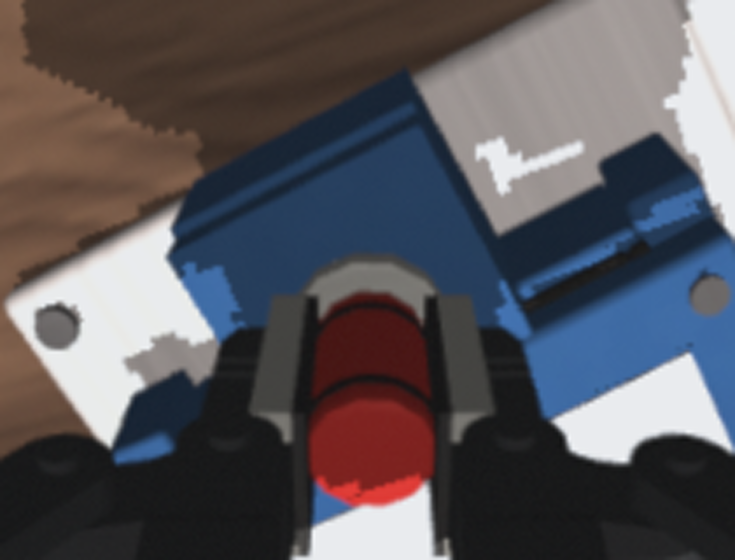

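View pics/s12.png

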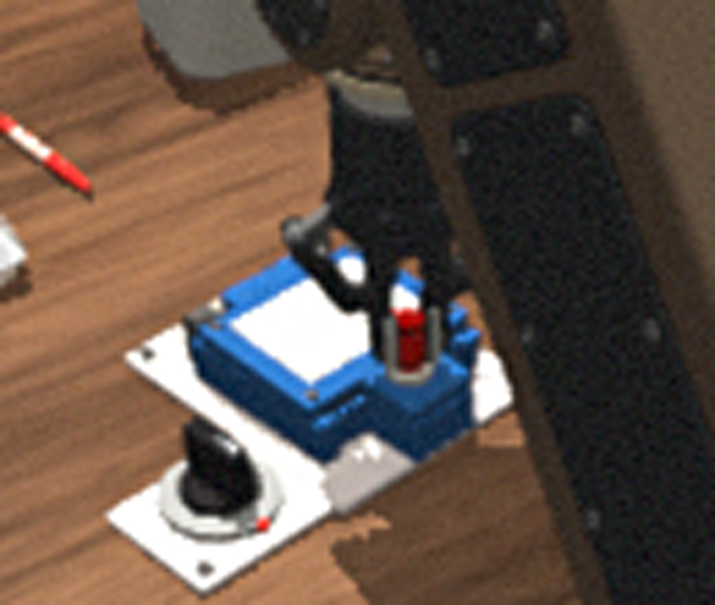

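```bash
python3 -m handwheel '[0,0,-0.001,0, 0,0,-0.002,0, 0,0,-0.002,0]';  python3 -m handwheel '[0,0,0,0, 0,0,0,0]'; python3 - <<'E'
from plant import r
import cv2,numpy as np
s=r.read_state();print(s['contact_force'],s['wrist_torque'],s['eef_pos'])
im=r.camera('wrist')[:,:,::-1];cv2.imwrite('pics/w13.png',im)
cv2.imwrite('pics/w13c.png',cv2.resize(im[160:250,190:300],None,fx=6.6,fy=6.6,interpolation=cv2.INTER_CUBIC))
E
```

```text
clock: 21.15
eef_pos: [0.4765, 0.0772, 0.0525]
orientation: [15.0, 89.8, -4.9]
contact_force: [-2.2, -2.8, 18.1]
finger_gap: 0.186
clock: 21.4
eef_pos: [0.4765, 0.0772, 0.0525]
orientation: [15.0, 89.8, -4.8]
contact_force: [-1.6, -3.9, 18.3]
finger_gap: 0.186
[-1.62056343 -3.88708356 18.32699138] [-0.74540858  0.29355299 -0.01304313] [0.47649795 0.07715741 0.05246149]
```

View pics/w13c.png

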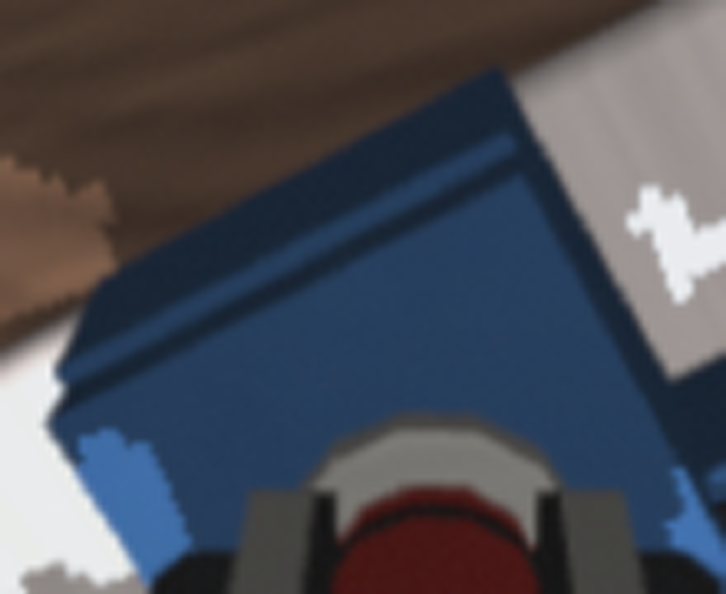

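```bash
python3 - <<'E'
from h import *
from plant import r
import pickle
p=r.camera_params('wrist');p7=pickle.load(open('w7.pkl','rb'));p10=pickle.load(open('w10.pkl','rb'));p11=pickle.load(open('w11.pkl','rb'))
a=lambda q:(np.array(q,float)+.5)/6.6-.5+[190,160]
c7=lambda a:(np.array(a,float)+.5)/3.3-.5+[185,75]
c10=lambda a:(np.array(a,float)+.5)/3.3-.5+[150,130]
for z in(.048,.051,.054):
  w=fback(a((50,425)),z,p);v=fback(a((522,172)),z,p)
  w7=fback(c7((162,23)),z,p7);v7=fback(c7((322,23)),z,p7)
  w10=fback(c10((225,203)),z,p10);v10=fback(c10((402,108)),z,p10)
  print(z,'now',np.linalg.norm(w-v),w,v,'| w7',np.linalg.norm(w7-v7),w7,v7,'| w10',np.linalg.norm(w10-v10))
E
python3 - <<'E'
import cv2
im=cv2.imread('pics/w10.png')
cv2.imwrite('pics/w10e.png',cv2.resize(im[140:220,210:310],None,fx=6.6,fy=6.6,interpolation=cv2.INTER_CUBIC))
E
```

```text
0.048 now 0.04424997487033287 [0.4540825  0.05074339 0.048     ] [0.44675034 0.09438167 0.048     ] | w7 0.04647653848393635 [0.45560683 0.04812623 0.048     ] [0.44803865 0.09398243 0.048     ] | w10 0.04972739885431688
0.051 now 0.043348877475275695 [0.4530913  0.05178958 0.051     ] [0.44590846 0.09453922 0.051     ] | w7 0.04599637417109181 [0.45580724 0.04838317 0.051     ] [0.44831725 0.09376562 0.051     ] | w10 0.04908654110420466
0.054 now 0.04244778008021853 [0.45210011 0.05283578 0.054     ] [0.44506658 0.09469678 0.054     ] | w7 0.04551620985824725 [0.45600765 0.04864011 0.054     ] [0.44859585 0.09354881 0.054     ] | w10 0.048445683354092446
```

View pics/w10e.png

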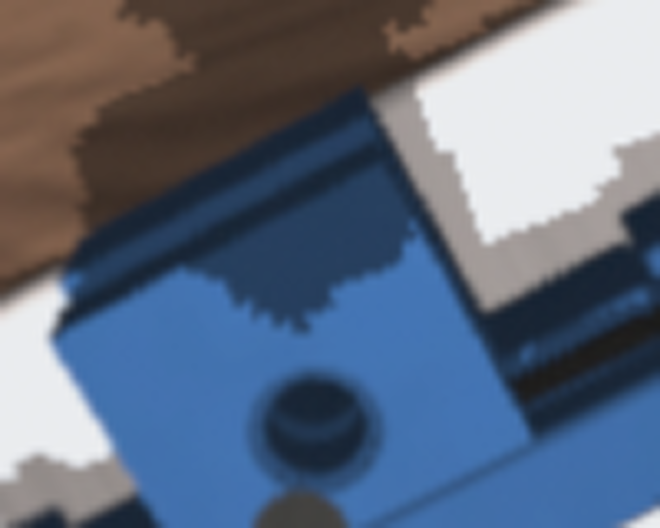

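```bash
python3 - <<'E'
from h import *
import pickle
from plant import r
p10=pickle.load(open('w10.pkl','rb'));p=r.camera_params('wrist')
c=lambda q:(np.array(q,float)+.5)/6.6-.5+[210,140]
for z in(.048,.054):
  a,b=fback(c((52,335)),z,p10),fback(c((387,160)),z,p10);print(z,np.linalg.norm(a-b),a,b)
n=lambda q:(np.array(q,float)+.5)/6.6-.5+[190,160]
# lower-lug strip outer edge (z=.034) now and before, lateral & position of lid edge mid
for z in(.03,.034):
  print('now strip',[fback(n(q),z,p).round(4) for q in((62,375),(512,135))],'w10',[fback(c(q),z,p10).round(4) for q in((66,285),(370,115))])
E
```

```text
0.048 0.04680868266245735 [0.45720127 0.04818934 0.048     ] [0.45043377 0.09450622 0.048     ]
0.054 0.04560219659047673 [0.455857   0.04955416 0.054     ] [0.44926393 0.09467723 0.054     ]
now strip [array([0.4558, 0.0476, 0.03  ]), array([0.4483, 0.0937, 0.03  ])] w10 [array([0.4554, 0.0484, 0.03  ]), array([0.4476, 0.0939, 0.03  ])]
now strip [array([0.4546, 0.0489, 0.034 ]), array([0.4473, 0.0939, 0.034 ])] w10 [array([0.4546, 0.0493, 0.034 ]), array([0.4469, 0.094 , 0.034 ])]
```

```bash
python3 -m handwheel '[0.0005,0,0,0, 0.0005,0,0,0, 0.0005,0,0,0, 0.0005,0,0,0]'; python3 - <<'E'
from plant import r
import cv2
im=r.camera('top')[:,:,::-1];cv2.imwrite('pics/t14.png',im)
s=r.read_state();print(s['contact_force'],s['eef_pos'],s['clock'])
E
```

```text
clock: 21.95
eef_pos: [0.4765, 0.0772, 0.0523]
orientation: [15.3, 89.8, -4.5]
contact_force: [-3.6, -3.8, 24.6]
finger_gap: 0.187
[-4.79391757 -3.26262058 25.44327837] [0.47649249 0.07715705 0.0523069 ] 22.0
```

View pics/t14.png

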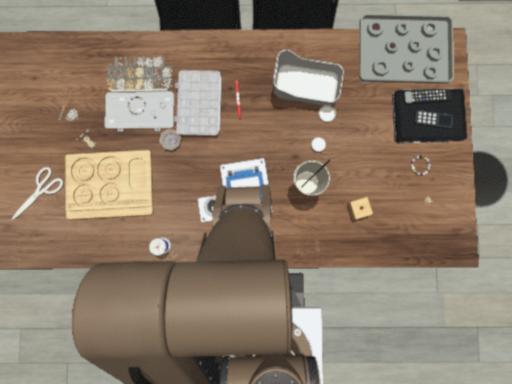

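View pics/w13.png

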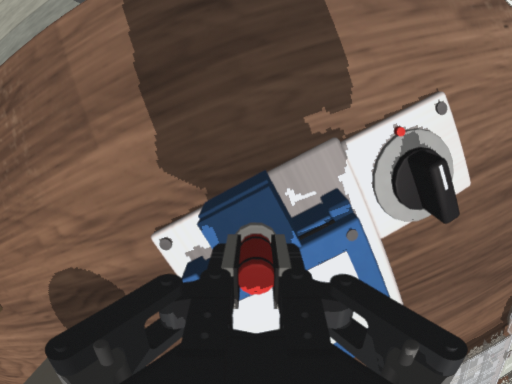

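The tumbler at (311,178), jar at (318,144), spool at (160,246) and dish at (171,141) are where they began. The knob line still points at the stud, and the press holds at 25 N.

```bash
python3 - <<'E'
from plant import r
print(r.sign_off())
E
```

```text
the job is handed in; nothing more can be done
None
```

The mould is ready for the pour and I handed the job in at about 22 s of the 67 s allowed, still gripping the pin and pressing it down. The sign-off reports no verdict.

I did the steps in the order asked: knob back to the zero stop, lid pushed past its tipping point so it sank shut, then the pin moved from the stand into the aligned holes.

**Last checks:**
- **Knob:** its white line points at the red stud. The measured angle is zero to within about 2°, and the wrist moment jumped when it reached the stop.
- **Lid and gasket:** the press stiffened at the end and held at about 25 N, against the 8 N needed to squeeze the gasket. The lid's front edge also measured at or slightly below its shut height in the wrist picture.
- **Pin:** the collar is seen sitting on the lid. I eased out a sideways load of about 8 N on the pin; about 5 N was left.
- **Bystanders:** the tumbler, jar, spool and dish look unmoved in the top view.

**One check disagreed:** with the pin down, the tool ended about 4 mm lower than the grip height at pickup predicted. Most likely the pin slipped a little upward in the fingers while pressing, though the wrist picture showed no clear slip.

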